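Pack hat-shaped flanges up, up and down between

ROBOT

A 6-joint arm with a two-finger parallel gripper is mounted at the origin on the work surface. World frame = base frame: x ahead of the robot, y to its left, z up, the work surface at z = 0. Lengths are in m, angles in degrees, forces in N, time in s.
With the tool pointing down it reaches from about 0.35 to 0.975 m from the base axis. Payload 4.9 kg.
Tool frame: the origin (TCP) lies at the very end of the fingers, on their centre line; the grasp point (between the pads) lies 19 mm behind it; z points along the fingers, x is the direction in which the jaws open and shut, and the axes are right-handed (so a half turn about z gives the same grasp; the last joint's range is limited). The gripper opens to 85 mm and grips with 20 to 120 N. Pads are 22 mm wide; open, the fingers measure 114 mm over their backs; the gripper's body (76 mm by 85 mm) begins 54 mm behind the grasp point. The pads swing forward as they close: fully open they stand 13 mm farther back than shut.
Start: joints at [63.541, 3.019, 92.412, -0, 84.569, -6.818], TCP at [0.21, 0.589, 0.231] pointing down, gripper open.
Joint ranges: [-172.51, 172.51], [-57.92, 126.97], [3.15, 148.05], [-58.71, 238.71], [5.1, 150.11], [-179.66, 179.66]. Speed limits (degrees/s): [147.25, 147.25, 180, 180, 180, 180].

INTERFACE

Orientations are given as a 3x3 rotation matrix whose columns are the frame's x, y, z axes.
In Python, from cell import manip gives the robot as it stands.
- The arm moves only by the tool drive_tool, never from a script. Its argument "moves" is one flat list of numbers, 5 for each row, row after row: the opening, from 0 (shut) to 1 (fully open), then the shift along the tool's x, y, z in m, then the turn about the tool's z in rad. A call has 1 to 10 rows; each row shifts and turns the pose as measured when the row begins, along the tool's axes as they then stand; what a row does not reach is not made up. A row lasts 1/8 s, in which the tool goes at most 62.5 mm and 10.7 degrees, less where a joint would pass 70% of its speed; a pose out of reach is approached as far as the arm can. A call with a gripper value outside its range is refused whole. The fingers move at their own pace and stop on an object; "newtons" is the grip in N (left out, the last holds). Time passes only in rows, so rows that do not move let the fingers close. It gives the time, the measured TCP pose, the force and the opening at its end, in the units of the state.
- manip.get_obs(): the state, without advancing time (a new reading comes with each control period).
- manip.camera(name): name is "side" or "top"; returns a dict with "img" (480x640x3 uint8, red, green, blue), "mtx" (3x3 intrinsics, pixels), "extrinsics" (4x4, takes a point from camera to world coordinates). Camera axes: x right, y up, looking along -z (the intrinsics and any distortion apply to the point x, -y, -z); pixel columns grow to the right and rows downward; lengths in m; the calibration is good to about 2 mm. A picture is of the moment at which its call begins. There is no depth.
- manip.job_done(): hands the job in, once; it reports no verdict.
The state is a dict: "t": time; "q": joint angles; "qd": joint speeds; "joint_torque": joint torques, N m; "position": TCP position; "tcp_rot": TCP orientation; "ft_force": force on the tool from outside, world axes, zero at the start; "moment": the same for the moment, N m; "opening": finger opening in m.
Only numpy, scipy, OpenCV 4.12 (cv2) and the standard library are available. Lean on these libraries where they do the work, as an engineer would, in place of code of your own. Each camera call takes 0.05 s, during which the arm holds its last target.

TASK

Pack the blue hat-shaped flanges tightly in the black tray. First set the blue flange that stands hub-up on the bench into the tray's empty half, flat and hub up, next to the one already there. Then take the blue flange that stands hub-down in the wooden block and set it, still hub down, in the middle between these two, so that its hub stands in the gap between their hubs and its brim lies level over them; leave all three standing so.

Things in the scene. Friction and masses are not known exactly. Their poses are not given: they have to be found in the camera images.
- tray: Fixed black tray on the bench, any yaw: 154 (x) by 82 (y) by 17 mm; origin: centre of underside, z up. Floor 5 mm thick, walls 5. A 4 mm rib along y, 7 high, parts two cells, 70 (x) by 72, centred at x -37 (holds a flange) and +37 (empty). The flange set between stands on both brims, hub end 13 mm above the origin, its brim at their hub tops; hold it with fingers in line with the tray's y, off the hubs.
- kept_mid (a point): Centre (half-way up, 24 mm above its underside) of the loose blue flange already in the tray's cell at x -37 mm, hub up, z up: brim 62 mm across, 8 thick; plain hub 26 across, 40 long; 48 high in all, solid, 55-115 g.
- up_mid (a point): Centre (half-way up) of the blue flange hub-up on the bench (top at z 0), loose: brim 62 mm across, 8 thick; plain hub 26 across, 40 long; 48 high in all, solid, 55-115 g. Underside 24 mm below this point, brim's top 16 below, hub's top 24 above; grip the upper hub. z up. The like orange one is not wanted.
- down_mid (a point): Centre (half-way up) of the blue flange hub-down in the wooden block, loose: brim 62 mm across, 8 thick; plain hub 26 across, 40 long; 48 high in all, solid, 55-115 g. Hub end 24 mm below this point, brim from 16 to 24 above; grip the brim's edge, 62 mm. z up. It stands in a 31 mm well, 16 deep; the block's top is 8 below this point. The like white one, 100 mm away, is not wanted.
Mind the look-alikes: they are no part of the job. Leave any pink or red look-alike of the part that bears up_mid alone.

How it is judged:
By the outcome, as a careful person would: the job done as asked, in the order asked, and still so for the second after the job is handed in, with the robot touching nothing.
It also fails if it takes over 56 s, if anything falls off the work surface, if the arm or the gripper's body presses on something with over 40 N, if the wrist force passes 120 N, or if a joint passes its speed limit or range.

## Working session

There is one attempt and no reset: what is moved stays moved. The work goes in short steps, Python scripts to look and compute and a tool call to move; the robot and the scene stay as the last step left them, time stands still between calls to the robot, and variables do not carry over. Pictures are saved under pics/ and viewed, and the job is handed in when it is done.

Besides the shell and the picture viewer there is one more tool, called after "Emit:" in YAML: its name, and indented under it one key for each argument. drive_tool: Moves the arm, as the interface text tells. Its arguments: {"type":"object","properties":{"moves":{"type":"array"},"newtons":{"type":"number"}},"required":["moves"]}

```bash
mkdir -p pics; ls
python3 - <<'E'
from cell import manip
import cv2, numpy as np
o=manip.get_obs(); print(o['t'],o['position'],np.round(o['tcp_rot'],3).tolist(),o['opening'])
for n in('top','side'):
    c=manip.camera(n); cv2.imwrite(f'pics/{n}0.png',c['img'][:,:,::-1]); print(n,c['mtx'].tolist(),np.round(c['extrinsics'],4).tolist(),[k for k in c])
    np.savez(f'{n}0.npz',img=c['img'],K=c['mtx'],E=c['extrinsics'])
E
```

```text
pics
0.0 [0.20979183 0.58808696 0.23006115] [[0.336, 0.942, -0.001], [0.942, -0.336, -0.002], [-0.002, -0.0, -1.0]] 0.08532690703319043
top [[457.83099738632285, 0.0, 312.5375281708802], [0.0, 457.83099738632285, 241.3894271190226], [0.0, 0.0, 1.0]] [[-0.0222, 0.9973, -0.07, 0.4275], [-0.9992, -0.0198, 0.0346, 0.0139], [0.0331, 0.0707, 0.9969, 0.8208], [0.0, 0.0, 0.0, 1.0]] ['img', 'mtx', 'extrinsics']
side [[501.74183951307606, 0.0, 317.04073833479333], [0.0, 501.74183951307606, 240.43750088545607], [0.0, 0.0, 1.0]] [[0.8554, 0.2875, -0.4309, 0.1135], [-0.5178, 0.4488, -0.7283, -0.6528], [-0.016, 0.8461, 0.5328, 0.5625], [0.0, 0.0, 0.0, 1.0]] ['img', 'mtx', 'extrinsics']
```

View pics/top0.png

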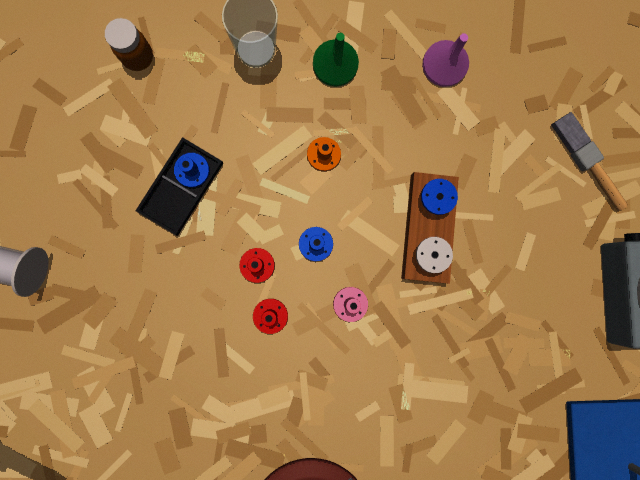

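View pics/side0.png

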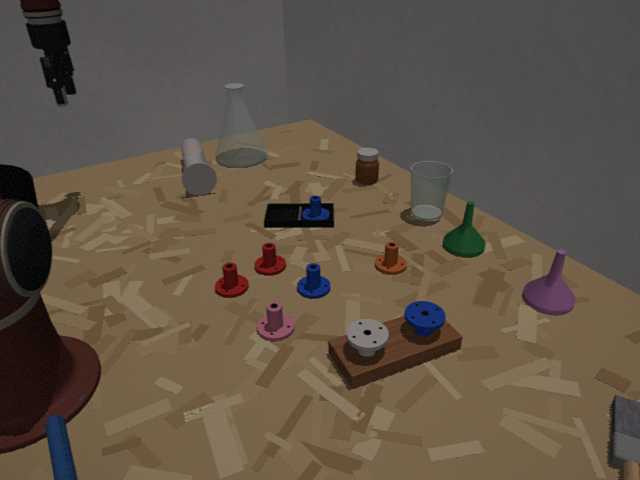

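```bash
cat > h.py <<'E'
import numpy as np, cv2
def load(n,i=0):
    d=np.load(f'{n}{i}.npz'); return d['img'],d['K'],d['E']
def ray(uv,K,E):
    x=np.linalg.solve(K,[uv[0],uv[1],1.]); d=E[:3,:3]@np.array([x[0],-x[1],-x[2]]); return E[:3,3],d
def plane(uv,z,K,E):
    o,d=ray(uv,K,E); return o+d*(z-o[2])/d[2]
def proj(p,K,E):
    c=E[:3,:3].T@(np.asarray(p)-E[:3,3]); u=K@np.array([c[0],-c[1],-c[2]]); return u[:2]/u[2]
def tri(a,b):
    A=[];B=[]
    for o,d in(a,b):
        d=d/np.linalg.norm(d);P=np.eye(3)-np.outer(d,d);A.append(P);B.append(P@o)
    p=np.linalg.solve(sum(A),sum(B)); r=[np.linalg.norm(P@(p)-q) for P,q in zip(A,B)]
    return p,r
def blobs(img,lo,hi,amin=60):
    m=cv2.inRange(cv2.cvtColor(img,cv2.COLOR_RGB2HSV),lo,hi)
    cs,_=cv2.findContours(m,cv2.RETR_EXTERNAL,cv2.CHAIN_APPROX_NONE)
    return [c for c in cs if cv2.contourArea(c)>amin],m
BL=((105,120,50),(130,255,255))
E
python3 - <<'E'
from h import *
for n in('top','side'):
    img,K,E=load(n)
    for c in blobs(img,*BL)[0]:
        h=cv2.convexHull(c); print(n,cv2.contourArea(c),cv2.boundingRect(c),np.round(cv2.fitEllipse(h)[0],1),np.round(cv2.fitEllipse(h)[1],1))
img,K,E=load('top')
m=cv2.inRange(img,(0,0,0),(45,45,45)); 
cs,_=cv2.findContours(m,cv2.RETR_EXTERNAL,cv2.CHAIN_APPROX_NONE)
for c in cs:
    if cv2.contourArea(c)>800: print(cv2.contourArea(c),cv2.minAreaRect(c),cv2.boxPoints(cv2.minAreaRect(c)).tolist())
ims=[]
for n,(x,y,w,h) in (('top',(120,130,110,110)),('top',(290,215,55,55)),('top',(395,165,75,130)),('side',(255,185,90,50)),('side',(285,250,60,60)),('side',(325,290,145,95))):
    im=load(n)[0][y:y+h,x:x+w]; s=min(260/w,260/h); im=cv2.resize(im,None,fx=s,fy=s,interpolation=cv2.INTER_CUBIC)
    t=np.zeros((260,260,3),np.uint8); t[:im.shape[0],:im.shape[1]]=im[:260,:260]; ims.append(t)
cv2.imwrite('pics/crop0.png',np.vstack([np.hstack(ims[:3]),np.hstack(ims[3:])])[:,:,::-1])
E
```

```text
top 5019.5 (571, 400, 69, 80) [605.8 440. ] [ 70.3 182.2]
top 866.5 (299, 227, 34, 34) [315.4 243.6] [33.8 34. ]
top 956.5 (421, 179, 37, 36) [439.2 196.2] [35.2 36.1]
top 925.0 (174, 152, 35, 35) [191.  169.2] [34.6 35.4]
side 1209.5 (46, 415, 31, 65) [ 61.2 452.7] [27.2 81. ]
side 970.5 (405, 301, 40, 35) [424.2 317.5] [34.5 40. ]
side 695.0 (297, 263, 33, 35) [312.9 281.3] [33.3 35.1]
side 375.5 (302, 196, 28, 24) [315.5 210. ] [27.5 28.8]
2466.0 ((617.0001831054688, 288.85516357421875), (37.52725601196289, 114.3443603515625), 3.742987871170044) [[594.5443115234375, 344.68048095703125], [602.0087890625, 230.58001708984375], [639.4560546875, 233.02984619140625], [631.9915771484375, 347.13031005859375]]
4109.0 ((179.41470336914062, 186.4911651611328), (48.77897262573242, 87.81748962402344), 32.47119140625) [[135.26470947265625, 210.441162109375], [182.41177368164062, 136.35293579101562], [223.564697265625, 162.54116821289062], [176.41763305664062, 236.62939453125]]
```

View pics/crop0.png

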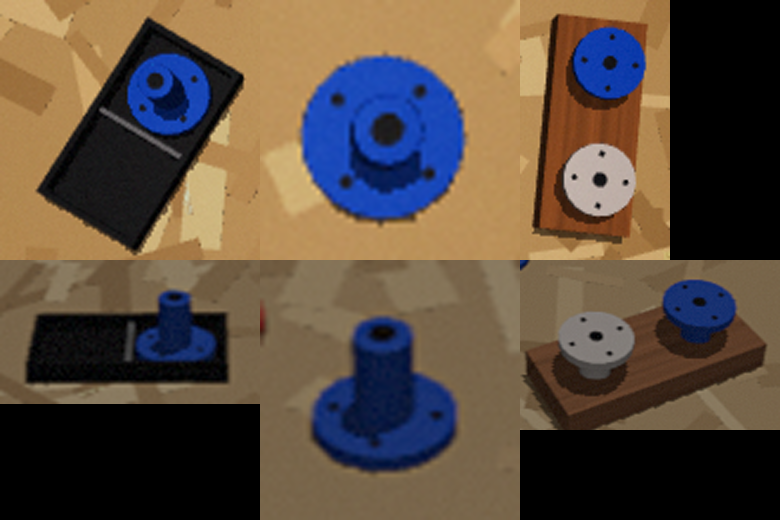

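Run:
```python
from h import *
_,Kt,Et=load('top');_,Ks,Es=load('side')
f=lambda a:np.round(np.array(a)*1000,1).tolist()
def T(nm,a,b): 
    p,r=tri(ray(a,Kt,Et),ray(b,Ks,Es)); print(nm,f(p),f(r)); return p
T('up hole',(316.9,242.3),(313.2,267.3)); T('kept hole',(185.6,164.7),(315.9,197.5)); p=T('down hole',(439.5,196.5),(424.5,313))
for nm,a,b,z in(('up',(316.9,242.3),(313.2,267.3),.048),('kept',(185.6,164.7),(315.9,197.5),.053),('down',(439.5,196.5),(424.5,313),p[2])):
    print(nm,f(plane(a,z,Kt,Et)),f(plane(b,z,Ks,Es)))
print('up brim',f(plane((315.4,243.6),.006,Kt,Et)),'kept brim',f(plane((191,169.2),.012,Kt,Et)),'down brim',f(plane((439.2,196.2),p[2]-.002,Kt,Et)))
# tray: corners at rim z=17
img=load('top')[0]
m=cv2.inRange(img,(0,0,0),(45,45,45))
cs,_=cv2.findContours(m,cv2.RETR_EXTERNAL,cv2.CHAIN_APPROX_NONE)
c=[c for c in cs if abs(cv2.minAreaRect(c)[0][0]-179)<10 and cv2.contourArea(c)>800][0]
P=np.array([plane(q[0],.017,Kt,Et)[:2] for q in c],np.float32)*1000
r=cv2.minAreaRect(P);print(r,cv2.boxPoints(r).tolist())
for z in(0,.017):
  print(z,[f(plane(u,z,Kt,Et)) for u in((137,210.5),(183,137.5),(222.5,161.5),(179,236.5))])
# rib ends crop (100,110)-(181,157)
a,b=[plane((120+x/2.364,130+y/2.364),.012,Kt,Et) for x,y in((100,110),(181,157))]
print('rib',f(a),f(b),f((a+b)/2),np.degrees(np.arctan2(*(b-a)[[1,0]])))
# rim corners in side crop
for x,y in((38,315),(228,314),(228,372),(27,370)):
    print(f(plane((255+x/2.889,185+(y-260)/2.889),.017,Ks,Es)))
```

```text
up hole [479.6, -20.1, 46.0] [0.7, 0.7]
kept hole [615.9, 198.5, 52.2] [0.4, 0.4]
down hole [552.7, -229.7, 58.0] [0.6, 0.6]
up [480.1, -20.3, 48.0] [477.6, -22.3, 48.0]
kept [615.3, 198.5, 53.0] [615.5, 197.1, 53.0]
down [553.2, -230.0, 58.0] [552.1, -229.5, 58.0]
up brim [480.6, -19.4, 6.0] kept brim [617.1, 198.9, 12.0] down brim [554.0, -230.2, 56.0]
((585.7582397460938, 217.85128784179688), (85.92564392089844, 152.9923553466797), 57.69789123535156) [[498.141845703125, 222.41558837890625], [627.4573974609375, 140.65899658203125], [673.3746337890625, 213.2869873046875], [544.05908203125, 295.0435791015625]]
0 [[546.6, 297.5, 0.0], [678.3, 215.8, 0.0], [633.2, 145.1, 0.0], [498.6, 223.3, 0.0]]
0.017 [[544.1, 291.6, 17.0], [673.1, 211.6, 17.0], [628.9, 142.4, 17.0], [497.1, 219.0, 17.0]]
rib [604.6, 249.3, 12.0] [568.1, 189.3, 12.0] [586.4, 219.3, 12.0] -121.32656853233956
[541.2, 289.2, 17.0]
[669.9, 208.0, 17.0]
[620.2, 130.9, 17.0]
[495.1, 214.9, 17.0]
```

Candidates for up_mid in the top view are blue (316,244), red (257,265) and (270,316), pink (350,305) and orange (324,153). Only the blue one at (316,244) fits, since it stands hub-up on the bench.

For down_mid, blue (439,197) and white (435,255) are in the block, so it is the blue one. The tray is centred at about (179,187), with its filled cell at (190,168) and the empty one at the lower left. The crop confirms all of this.

```bash
cat > go.py <<'E'
import sys,numpy as np
from cell import manip
o=manip.get_obs(); R=np.array(o['tcp_rot']); p=np.array(o['position'])
x,y,z,yaw=[float(a) for a in sys.argv[1:5]]
d=R.T@(np.array([x,y,z])/1000-p)
cy=np.degrees(np.arctan2(R[1,0],R[0,0]))
e=(yaw-cy+90)%180-90
print('t',round(o['t'],2),'pos',np.round(p*1000,1),'yaw',round(cy,1),'Rz',np.round(R[:,2],3),'F',np.round(o['ft_force'],1),'open',round(o['opening']*1000,1),'q6',np.round(o['q'],0)[5])
print('shift tool mm',np.round(d*1000,1),'turn rad',round(-np.radians(e),3))
E
python3 go.py 479.8 -20 150 58.1
```

```text
t 0.1 pos [209.8 588.1 230.2] yaw 70.4 Rz [-0.001 -0.002 -1.   ] F [-0.8  0.1 -0.4] open 85.1 q6 -7.0
shift tool mm [-481.8  458.7   81. ] turn rad 0.214
```

Emit:
drive_tool:
  moves: [1, -0.044, 0.042, 0.004, 0, 1, -0.044, 0.042, 0.004, 0, 1, -0.044, 0.042, 0.004, 0, 1, -0.044, 0.042, 0.004, 0, 1, -0.044, 0.042, 0.004, 0, 1, -0.044, 0.042, 0.004, 0, 1, -0.044, 0.042, 0.004, 0, 1, -0.044, 0.042, 0.004, 0, 1, -0.044, 0.042, 0.004, 0, 1, 0, 0, 0, 0.107]
  newtons: 40

```text
t: 1.35
position: [0.4366, 0.0737, 0.1898]
tcp_rot: [[0.435, 0.9, -0.002], [0.9, -0.435, -0.005], [-0.005, 0.0, -1.0]]
ft_force: [0.7, 0.3, -0.4]
opening: 0.0854
```

```bash
python3 go.py 479.8 -20 150 58.1
```

```text
t 1.35 pos [436.6  73.7 189.8] yaw 64.2 Rz [-0.002 -0.005 -1.   ] F [ 0.7  0.3 -0.4] open 85.4 q6 -64.0
shift tool mm [-65.3  79.6  40.2] turn rad 0.106
```

Emit:
drive_tool:
  moves: [1, -0.033, 0.04, 0.02, 0, 1, -0.033, 0.04, 0.02, 0, 1, 0, 0, 0, 0.106, 1, 0, 0, 0, 0]

```text
t: 1.85
position: [0.4804, -0.0249, 0.1478]
tcp_rot: [[0.532, 0.846, -0.003], [0.846, -0.532, -0.004], [-0.005, -0.001, -1.0]]
ft_force: [0.9, 0.6, 0.1]
opening: 0.0853
```

```bash
python3 go.py 479.8 -20 18 58.1
python3 - <<'E'
from cell import manip
import cv2,numpy as np
for n in('top','side'):
    c=manip.camera(n); np.savez(f'{n}1.npz',img=c['img'],K=c['mtx'],E=c['extrinsics'])
    x,y=(216,150) if n=='top' else (213,180)
    cv2.imwrite(f'pics/{n}1.png',cv2.resize(c['img'][y:y+150,x:x+200],None,fx=3,fy=3)[:,:,::-1])
E
```

```text
t 1.85 pos [480.4 -24.9 147.8] yaw 57.8 Rz [-0.003 -0.004 -1.   ] F [0.9 0.6 0.1] open 85.3 q6 -69.0
shift tool mm [  4.5  -3.  129.8] turn rad -0.005
```

View pics/side1.png

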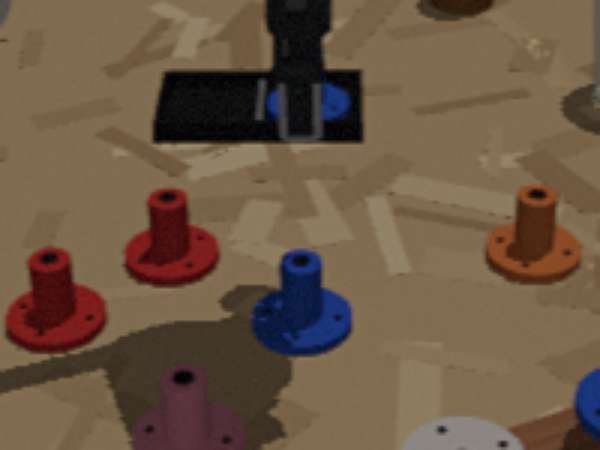

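View pics/top1.png

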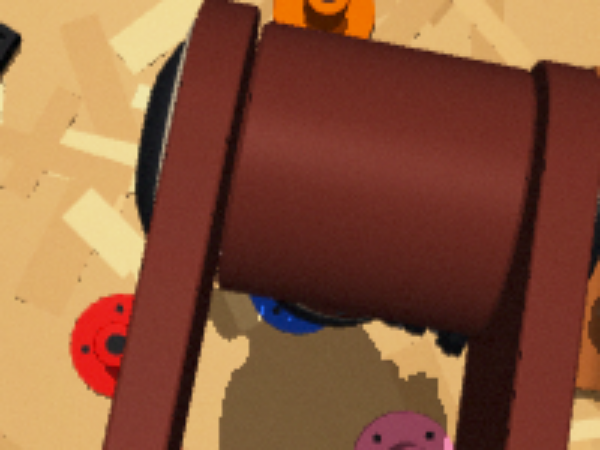

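Emit:
drive_tool:
  moves: [1, 0.0045, -0.003, 0.04, 0, 1, 0, 0, 0.03, 0, 1, 0, 0, 0, 0]

```text
t: 2.33
position: [0.481, -0.0174, 0.0786]
tcp_rot: [[0.525, 0.851, 0.002], [0.851, -0.525, -0.005], [-0.003, 0.004, -1.0]]
ft_force: [-0.4, 0.1, 0.3]
opening: 0.0853
```

```bash
python3 go.py 479.8 -20 18 58.1
python3 - <<'E'
from cell import manip
import cv2,numpy as np
c=manip.camera('side')
cv2.imwrite('pics/side2.png',cv2.resize(c['img'][180:330,213:413],None,fx=3,fy=3)[:,:,::-1])
E
```

```text
t 2.33 pos [481.  -17.4  78.6] yaw 58.3 Rz [ 0.002 -0.005 -1.   ] F [-0.4  0.1  0.3] open 85.3 q6 -69.0
shift tool mm [-2.7  0.1 60.6] turn rad 0.004
```

View pics/side2.png

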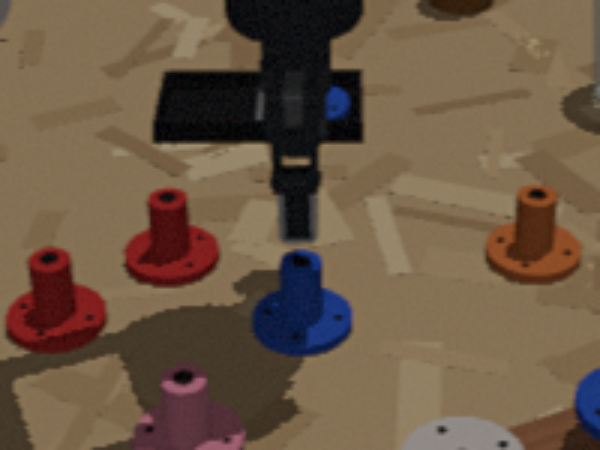

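The fingers sit just above the blue hub at about (300,255) in the crop and line up with it. I'll lower and close.

Emit:
drive_tool:
  moves: [1, -0.002, 0, 0.03, 0, 1, 0, 0, 0.025, 0, 1, 0, 0, 0.004, 0, 1, 0, 0, 0, 0]

```text
t: 2.88
position: [0.4879, -0.0197, 0.0285]
tcp_rot: [[0.522, 0.853, 0.019], [0.853, -0.522, -0.008], [0.003, 0.02, -1.0]]
ft_force: [0.2, 0.3, -0.2]
opening: 0.0854
```

```bash
python3 go.py 479.8 -20 18 58.1
```

```text
t 2.88 pos [487.9 -19.7  28.5] yaw 58.6 Rz [ 0.019 -0.008 -1.   ] F [ 0.2  0.3 -0.2] open 85.4 q6 -69.0
shift tool mm [-4.5 -7.  10.4] turn rad 0.008
```

Run:
```python
from cell import manip
o=manip.get_obs();print({k:[round(float(x),2) for x in o[k]] for k in('q','qd','joint_torque')})
```

```text
{'q': [-10.92, -3.7, 119.94, -0.27, 62.61, -69.35], 'qd': [0.16, -0.53, -0.56, -0.06, 0.45, -0.11], 'joint_torque': [-0.01, -27.81, -30.71, -0.01, -0.07, 0.0]}
```

Emit:
drive_tool:
  moves: [1, 0, 0, 0, 0, 1, 0, 0, 0, 0]

```text
t: 3.12
position: [0.4899, -0.02, 0.0314]
tcp_rot: [[0.521, 0.853, 0.023], [0.853, -0.521, -0.009], [0.005, 0.025, -1.0]]
ft_force: [-1.4, -1.1, -0.1]
opening: 0.0855
```

```bash
python3 go.py 479.8 -20 18 58.1;python3 - <<'E'
from cell import manip
o=manip.get_obs();print({k:[round(float(x),2) for x in o[k]] for k in('q','qd','joint_torque')})
E
```

```text
t 3.12 pos [489.9 -20.   31.4] yaw 58.6 Rz [ 0.023 -0.009 -1.   ] F [-1.4 -1.1 -0.1] open 85.5 q6 -69.0
shift tool mm [-5.3 -8.9 13.1] turn rad 0.009
{'q': [-10.9, -3.87, 119.79, -0.27, 62.67, -69.37], 'qd': [-0.03, -0.48, -0.52, 0.02, 0.23, -0.02], 'joint_torque': [0.01, -28.4, -31.41, -0.01, -0.08, 0.0]}
```

Emit:
drive_tool:
  moves: [1, -0.005, -0.009, -0.05, 0]

```text
t: 3.25
position: [0.4755, -0.0186, 0.0781]
tcp_rot: [[0.521, 0.853, 0.015], [0.853, -0.521, -0.007], [0.002, 0.016, -1.0]]
ft_force: [0.6, -0.3, 0.8]
opening: 0.0855
```

```bash
python3 go.py 479.8 -20 18 58.1;python3 - <<'E'
from cell import manip
o=manip.get_obs();print({k:[round(float(x),2) for x in o[k]] for k in('q','qd','joint_torque')})
E
```

```text
t 3.25 pos [475.5 -18.6  78.1] yaw 58.6 Rz [ 0.015 -0.007 -1.   ] F [ 0.6 -0.3  0.8] open 85.5 q6 -70.0
shift tool mm [ 1.   3.5 60.2] turn rad 0.008
{'q': [-11.07, -9.93, 120.13, -0.25, 68.9, -69.57], 'qd': [-1.28, -54.13, -1.88, 0.18, 49.56, -1.55], 'joint_torque': [0.17, -19.27, -31.56, -0.01, -0.8, 0.03]}
```

Emit:
drive_tool:
  moves: [1, 0, 0, 0, 0]

```text
t: 3.38
position: [0.4788, -0.0193, 0.0833]
tcp_rot: [[0.521, 0.853, 0.024], [0.854, -0.521, -0.009], [0.005, 0.025, -1.0]]
ft_force: [1.7, 0.1, 1.2]
opening: 0.0851
```

```bash
python3 go.py 479.8 -20 18 58.1;python3 - <<'E'
from cell import manip
o=manip.get_obs();print({k:[round(float(x),2) for x in o[k]] for k in('q','qd','joint_torque')})
E
```

```text
t 3.38 pos [478.8 -19.3  83.3] yaw 58.6 Rz [ 0.024 -0.009 -1.   ] F [1.7 0.1 1.2] open 85.1 q6 -70.0
shift tool mm [-0.5 -0.4 65.3] turn rad 0.009
{'q': [-11.07, -10.25, 119.86, -0.26, 68.93, -69.57], 'qd': [-0.21, 4.02, 3.97, -0.01, 0.29, 0.04], 'joint_torque': [0.15, -26.14, -32.89, -0.01, 0.16, -0.0]}
```

Emit:
drive_tool:
  moves: [1, 0, 0, 0, 0]

```text
t: 3.5
position: [0.4785, -0.0192, 0.0832]
tcp_rot: [[0.521, 0.853, 0.024], [0.854, -0.521, -0.009], [0.005, 0.025, -1.0]]
ft_force: [-0.6, -0.3, 0.1]
opening: 0.0857
```

```bash
python3 go.py 479.8 -20 18 58.1;python3 - <<'E'
from cell import manip
o=manip.get_obs();print({k:[round(float(x),2) for x in o[k]] for k in('q','qd','joint_torque')})
E
```

```text
t 3.5 pos [478.5 -19.2  83.2] yaw 58.6 Rz [ 0.024 -0.009 -1.   ] F [-0.6 -0.3  0.1] open 85.7 q6 -70.0
shift tool mm [-0.3 -0.1 65.2] turn rad 0.009
{'q': [-11.07, -10.29, 119.91, -0.26, 68.94, -69.57], 'qd': [0.01, -1.57, -1.9, -0.07, 0.03, -0.01], 'joint_torque': [-0.01, -26.6, -34.56, -0.01, -0.1, -0.0]}
```

Emit:
drive_tool:
  moves: [1, 0, 0, -0.012, 0, 1, 0, 0, -0.012, 0, 1, 0, 0, -0.012, 0, 1, 0, 0, -0.012, 0]

```text
t: 4.0
position: [0.4761, -0.0185, 0.1321]
tcp_rot: [[0.521, 0.853, 0.02], [0.853, -0.521, -0.008], [0.003, 0.021, -1.0]]
ft_force: [-0.0, 0.4, -1.1]
opening: 0.0854
```

Emit:
drive_tool:
  moves: [1, 0, 0, 0, 0, 1, 0, 0, 0, 0]

```text
t: 4.25
position: [0.4769, -0.0187, 0.1336]
tcp_rot: [[0.521, 0.853, 0.022], [0.854, -0.521, -0.009], [0.004, 0.023, -1.0]]
ft_force: [0.0, 0.2, 0.4]
opening: 0.0854
```

Emit:
drive_tool:
  moves: [1, 0, 0, 0.048, 0, 1, 0, 0, 0, 0, 1, 0, 0, 0, 0]

```text
t: 4.62
position: [0.4789, -0.0192, 0.0861]
tcp_rot: [[0.521, 0.853, 0.024], [0.854, -0.521, -0.009], [0.005, 0.025, -1.0]]
ft_force: [0.4, -0.2, 0.2]
opening: 0.0856
```

Emit:
drive_tool:
  moves: [1, 0, 0, 0.05, 0, 1, 0, 0, 0, 0]

```text
t: 4.88
position: [0.4827, -0.0201, 0.0391]
tcp_rot: [[0.521, 0.853, 0.029], [0.854, -0.521, -0.01], [0.007, 0.03, -1.0]]
ft_force: [-0.4, 0.2, 0.4]
opening: 0.0854
```

```bash
python3 go.py 479.8 -20 20 58.1;python3 - <<'E'
from cell import manip
o=manip.get_obs();print({k:[round(float(x),2) for x in o[k]] for k in('q','qd','joint_torque','moment')})
import cv2
for n in('side','top'):
  c=manip.camera(n)
  cv2.imwrite(f'pics/{n}3.png',cv2.resize(c['img'][180:330,213:413],None,fx=3,fy=3)[:,:,::-1])
E
```

```text
t 4.88 pos [482.7 -20.1  39.1] yaw 58.6 Rz [ 0.029 -0.01  -1.   ] F [-0.4  0.2  0.4] open 85.4 q6 -70.0
shift tool mm [-1.5 -3.1 19. ] turn rad 0.009
{'q': [-11.08, -5.89, 120.81, -0.27, 63.33, -69.57], 'qd': [0.16, -4.46, -6.55, 0.05, -0.46, 0.03], 'joint_torque': [-0.18, -26.67, -32.25, -0.02, -0.35, 0.0], 'moment': [0.02, -0.01, 0.01]}
```

View pics/side3.png

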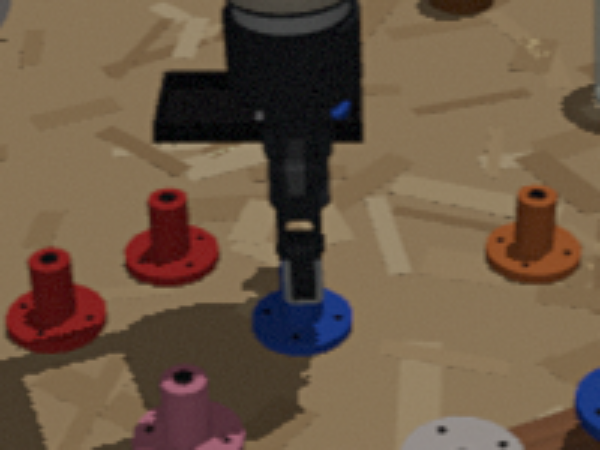

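```bash
cat > settle.py <<'E'
import sys
from cell import manip
for i in range(5): manip.camera('side')
E
python3 settle.py; python3 go.py 479.8 -20 20 58.1
```

```text
t 5.22 pos [486.6 -20.9  43.3] yaw 58.6 Rz [ 0.039 -0.012 -0.999] F [-0.2  0.9  0.5] open 85.3 q6 -70.0
shift tool mm [-3.  -7.2 23. ] turn rad 0.009
```

Emit:
drive_tool:
  moves: [1, 0, 0, -0.05, 0, 1, 0, 0, 0, 0]

```text
t: 5.48
position: [0.4852, -0.0204, 0.0959]
tcp_rot: [[0.521, 0.853, 0.041], [0.854, -0.521, -0.012], [0.011, 0.041, -0.999]]
ft_force: [0.5, -0.6, 0.6]
opening: 0.0854
```

```bash
python3 settle.py; python3 go.py 479.8 -20 20 58.1
```

```text
t 5.72 pos [480.4 -19.5  89. ] yaw 58.6 Rz [ 0.028 -0.01  -1.   ] F [ 0.1  0.1 -0.6] open 85.2 q6 -70.0
shift tool mm [-1.2 -2.3 69. ] turn rad 0.009
```

Emit:
drive_tool:
  moves: [1, 0, 0, -0.05, 0, 1, 0, 0, 0, 0]

```text
t: 5.98
position: [0.4775, -0.0188, 0.1374]
tcp_rot: [[0.521, 0.853, 0.023], [0.853, -0.521, -0.009], [0.005, 0.024, -1.0]]
ft_force: [0.8, -0.6, 0.4]
opening: 0.0852
```

```bash
python3 settle.py; python3 go.py 479.8 -20 89 58.1
```

```text
t 6.22 pos [473.9 -18.1 132. ] yaw 58.6 Rz [ 0.013 -0.007 -1.   ] F [-0.2 -0.6  1. ] open 85.3 q6 -70.0
shift tool mm [ 1.4  5.4 43.1] turn rad 0.009
```

Emit:
drive_tool:
  moves: [1, 0, 0, 0.05, 0]

```text
t: 6.35
position: [0.4781, -0.0191, 0.0849]
tcp_rot: [[0.521, 0.853, 0.022], [0.853, -0.521, -0.009], [0.004, 0.023, -1.0]]
ft_force: [0.3, -1.3, -0.8]
opening: 0.0851
```

```bash
python3 settle.py; python3 go.py 479.8 -20 20 58.1
```

```text
t 6.6 pos [474.6 -18.4  82.3] yaw 58.6 Rz [ 0.013 -0.007 -1.   ] F [ 0.3 -0.8  0.9] open 85.8 q6 -70.0
shift tool mm [ 1.3  4.4 62.4] turn rad 0.009
```

Emit:
drive_tool:
  moves: [1, 0, 0, -0.06, 0, 1, 0, 0, 0, 0]

```text
t: 6.85
position: [0.4759, -0.0184, 0.1479]
tcp_rot: [[0.521, 0.853, 0.018], [0.853, -0.521, -0.008], [0.003, 0.02, -1.0]]
ft_force: [0.8, 0.7, 0.7]
opening: 0.0855
```

```bash
python3 settle.py; python3 go.py 479.8 -20 80 58.1
```

```text
t 7.1 pos [470.4 -17.5 139.1] yaw 58.6 Rz [ 0.003 -0.005 -1.   ] F [-0.6 -0.1 -0.6] open 85.5 q6 -70.0
shift tool mm [ 2.9  9.  59.1] turn rad 0.008
```

The model holds: one row followed by camera time settles exactly, and the tilt is gone. Now I'll descend one settled row at a time.

Emit:
drive_tool:
  moves: [1, 0.003, 0.009, 0.059, 0]

```text
t: 7.22
position: [0.4841, -0.0206, 0.0841]
tcp_rot: [[0.521, 0.853, 0.014], [0.853, -0.521, -0.007], [0.001, 0.016, -1.0]]
ft_force: [0.9, -0.2, 0.2]
opening: 0.0855
```

```bash
python3 settle.py; python3 go.py 479.8 -20 20 58.1
```

```text
t 7.47 pos [479.8 -19.8  80.5] yaw 58.6 Rz [ 0.002 -0.005 -1.   ] F [0.1 0.3 0.6] open 85.5 q6 -70.0
shift tool mm [ 0.  -0.2 60.5] turn rad 0.008
```

Emit:
drive_tool:
  moves: [1, -0.001, 0, 0.059, 0]

```text
t: 7.6
position: [0.4868, -0.0224, 0.0286]
tcp_rot: [[0.521, 0.853, 0.019], [0.853, -0.521, -0.008], [0.003, 0.021, -1.0]]
ft_force: [0.9, 0.4, -0.5]
opening: 0.0854
```

```bash
python3 settle.py; python3 go.py 479.8 -20 20 58.1
```

```text
t 7.85 pos [481.2 -21.2  24.1] yaw 58.6 Rz [ 0.006 -0.005 -1.   ] F [1.6 0.6 0.1] open 85.5 q6 -70.0
shift tool mm [ 0.3 -1.9  4.1] turn rad 0.008
```

Emit:
drive_tool:
  moves: [0, 0, -0.002, 0.006, 0]
  newtons: 40

```text
t: 7.98
position: [0.4823, -0.0207, 0.0213]
tcp_rot: [[0.521, 0.853, 0.012], [0.853, -0.521, -0.007], [0.001, 0.014, -1.0]]
ft_force: [0.2, -0.5, -0.2]
opening: 0.0698
```

```bash
python3 settle.py; python3 settle.py; python3 go.py 479.8 -20 20 58.1
```

```text
t 8.47 pos [480.1 -20.4  18.8] yaw 58.6 Rz [ 0.007 -0.006 -1.   ] F [-1.4 -0.4  4.5] open 25.0 q6 -70.0
shift tool mm [ 0.1 -0.5 -1.2] turn rad 0.008
```

Emit:
drive_tool:
  moves: [0, 0, 0, -0.05, 0, 0, 0, 0, -0.01, 0]

```text
t: 8.72
position: [0.478, -0.0197, 0.0778]
tcp_rot: [[0.521, 0.853, 0.002], [0.853, -0.521, -0.005], [-0.003, 0.004, -1.0]]
ft_force: [-0.3, -0.6, -0.9]
opening: 0.0247
```

```bash
python3 settle.py; python3 go.py 554.6 237.5 79 58.1;  python3 - <<'E'
from cell import manip
import cv2
c=manip.camera('side')
cv2.imwrite(f'pics/side4.png',cv2.resize(c['img'][180:330,213:413],None,fx=3,fy=3)[:,:,::-1])
E
```

```text
t 8.97 pos [474.2 -19.   72.7] yaw 58.6 Rz [-0.007 -0.003 -1.   ] F [ 0.2  0.  -0.8] open 24.9 q6 -70.0
shift tool mm [260.8 -65.2  -7.6] turn rad 0.008
```

View pics/side4.png

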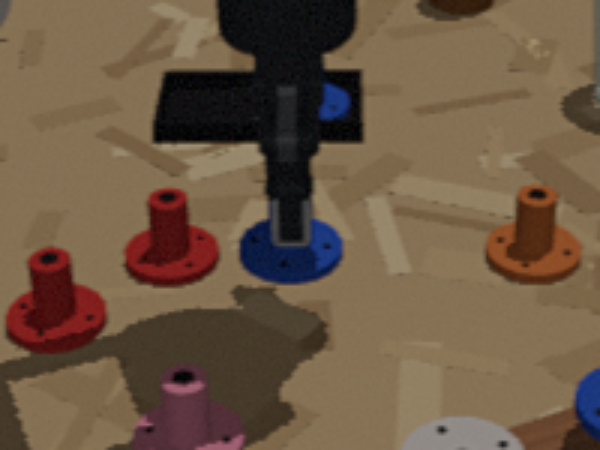

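Emit:
drive_tool:
  moves: [0, 0.03, -0.007, -0.015, 0, 0, 0.05, -0.013, -0.015, 0, 0, 0.05, -0.013, 0, 0, 0, 0.05, -0.013, 0, 0, 0, 0.05, -0.013, 0, 0]

```text
t: 9.65
position: [0.5424, 0.2113, 0.0945]
tcp_rot: [[0.527, 0.849, -0.018], [0.849, -0.528, -0.004], [-0.013, -0.013, -1.0]]
ft_force: [1.3, -0.5, 0.1]
opening: 0.0246
```

```bash
python3 settle.py; python3 go.py 554.6 237.5 85 58.1
```

```text
t 9.9 pos [541.8 209.5  94.5] yaw 58.2 Rz [-0.019 -0.004 -1.   ] F [-0.1  0.9 -1.6] open 24.8 q6 -44.0
shift tool mm [30.7 -3.7  9.1] turn rad 0.002
```

Emit:
drive_tool:
  moves: [0, 0.031, -0.004, -0.03, 0]

```text
t: 10.02
position: [0.5521, 0.2353, 0.12]
tcp_rot: [[0.53, 0.848, -0.027], [0.848, -0.53, -0.007], [-0.021, -0.019, -1.0]]
ft_force: [0.6, -0.3, -1.1]
opening: 0.0248
```

```bash
python3 settle.py; python3 go.py 554.6 237.5 85 58.1
```

```text
t 10.28 pos [554.7 236.8 123.3] yaw 58.1 Rz [-0.02  -0.005 -1.   ] F [ 0.2  1.3 -1.6] open 24.8 q6 -42.0
shift tool mm [ 1.2  0.1 38.2] turn rad 0.001
```

Emit:
drive_tool:
  moves: [0, 0, 0, 0.05, 0, 0, 0, 0, 0, 0]

```text
t: 10.52
position: [0.5517, 0.2338, 0.0704]
tcp_rot: [[0.53, 0.848, -0.024], [0.848, -0.53, -0.007], [-0.018, -0.017, -1.0]]
ft_force: [-0.7, 1.0, -1.0]
opening: 0.0248
```

```bash
python3 settle.py; python3 go.py 554.6 237.5 24 58.1;  python3 - <<'E'
from cell import manip
import cv2,numpy as np
for n in('side','top'):
    c=manip.camera(n);x,y=(213,120) if n=='side' else (90,110)
    cv2.imwrite(f'pics/{n}5.png',cv2.resize(c['img'][y:y+150,x:x+200],None,fx=3,fy=3)[:,:,::-1])
E
```

```text
t 10.78 pos [558.3 236.4  79. ] yaw 58.0 Rz [-0.008 -0.002 -1.   ] F [ 0.  -0.5 -0.9] open 24.9 q6 -42.0
shift tool mm [-0.7 -3.4 55.1] turn rad -0.001
```

View pics/side5.png

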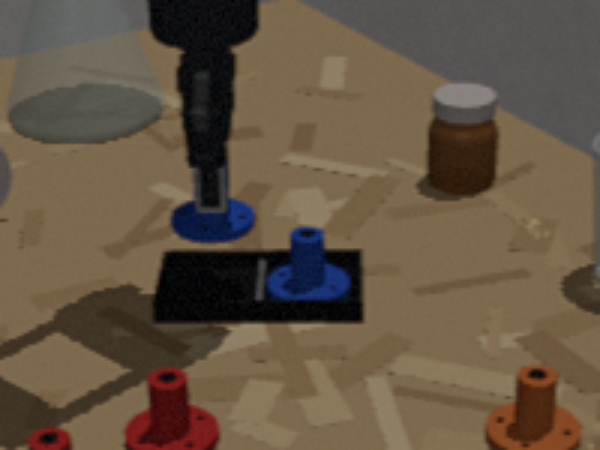

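View pics/top5.png

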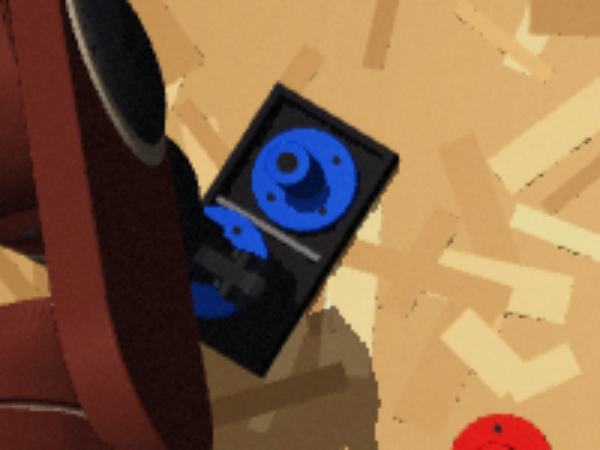

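Emit:
drive_tool:
  moves: [0, -0.001, -0.003, 0.035, 0]

```text
t: 11.0
position: [0.5586, 0.2384, 0.0482]
tcp_rot: [[0.529, 0.848, 0.001], [0.848, -0.529, 0.001], [0.001, 0.001, -1.0]]
ft_force: [-0.6, -0.2, -1.2]
opening: 0.025
```

```bash
python3 settle.py; python3 go.py 554.6 237.5 24 58.1;  python3 - <<'E'
from cell import manip
import cv2,numpy as np
for n in('side','top'):
    c=manip.camera(n);x,y=(213,120) if n=='side' else (90,110)
    cv2.imwrite(f'pics/{n}6.png',cv2.resize(c['img'][y:y+150,x:x+200],None,fx=3,fy=3)[:,:,::-1])
E
```

```text
t 11.25 pos [555.3 237.4  44.8] yaw 58.1 Rz [-0.007 -0.002 -1.   ] F [-0.4  0.3 -0.5] open 24.8 q6 -42.0
shift tool mm [-0.2 -0.5 20.8] turn rad -0.001
```

View pics/side6.png

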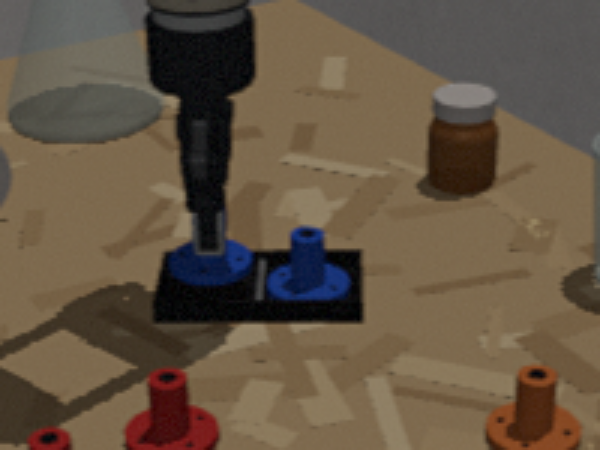

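View pics/top6.png

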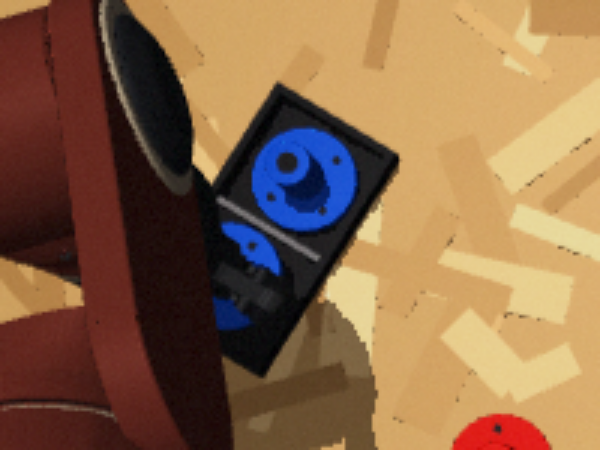

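Emit:
drive_tool:
  moves: [0, 0, 0, 0.019, 0]

```text
t: 11.48
position: [0.5582, 0.2383, 0.0289]
tcp_rot: [[0.529, 0.849, 0.0], [0.849, -0.529, 0.0], [0.0, -0.0, -1.0]]
ft_force: [-0.0, 0.4, -0.7]
opening: 0.0251
```

```bash
python3 settle.py; python3 go.py 554.6 237.5 24 58.1
```

```text
t 11.72 pos [555.5 237.5  26. ] yaw 58.1 Rz [-0.007 -0.002 -1.   ] F [ 0.3 -0.5 -0.6] open 24.9 q6 -42.0
shift tool mm [-0.4 -0.7  2. ] turn rad -0.001
```

Emit:
drive_tool:
  moves: [0, 0, 0, 0.0025, 0]

```text
t: 11.85
position: [0.5558, 0.2377, 0.024]
tcp_rot: [[0.529, 0.848, -0.006], [0.848, -0.529, -0.001], [-0.004, -0.005, -1.0]]
ft_force: [-6.2, 1.6, 13.1]
opening: 0.0247
```

```bash
python3 settle.py; python3 go.py 554.6 237.5 24 58.1
```

```text
t 12.1 pos [555.8 237.6  24.1] yaw 58.1 Rz [-0.006 -0.001 -1.   ] F [-1.5 -0.2  2.5] open 24.7 q6 -42.0
shift tool mm [-0.8 -1.   0.1] turn rad -0.001
```

Emit:
drive_tool:
  moves: [0.65, 0, 0, 0, 0]

```text
t: 12.22
position: [0.5559, 0.2376, 0.0241]
tcp_rot: [[0.529, 0.849, -0.005], [0.849, -0.529, -0.001], [-0.004, -0.004, -1.0]]
ft_force: [0.5, -0.8, 0.1]
opening: 0.042
```

```bash
python3 settle.py; python3 go.py 554.6 237.5 84 58.1
```

```text
t 12.47 pos [555.7 237.6  23.9] yaw 58.1 Rz [-0.006 -0.001 -1.   ] F [-0.9 -0.2  0.5] open 55.3 q6 -42.0
shift tool mm [ -0.9  -1.2 -60. ] turn rad -0.001
```

Now raising straight up, then heading for the block.

Emit:
drive_tool:
  moves: [0.65, 0, 0, -0.05, 0, 0.65, 0, 0, -0.05, 0, 1, 0, 0, -0.03, 0]

```text
t: 12.85
position: [0.5537, 0.2368, 0.1524]
tcp_rot: [[0.529, 0.848, -0.015], [0.848, -0.529, -0.004], [-0.011, -0.011, -1.0]]
ft_force: [0.5, 0.1, -0.0]
opening: 0.0718
```

```bash
python3 settle.py; python3 go.py 553.4 -229.9 130 58.1
```

```text
t 13.1 pos [552.3 236.4 148.4] yaw 58.0 Rz [-0.02  -0.005 -1.   ] F [-0.5  0.  -0.7] open 85.6 q6 -42.0
shift tool mm [-394.7  248.    20.8] turn rad -0.001
```

Emit:
drive_tool:
  moves: [1, -0.025, 0.015, 0, 0, 1, -0.049, 0.031, 0, 0, 1, -0.049, 0.031, 0, 0, 1, -0.049, 0.031, 0, 0, 1, -0.049, 0.031, 0, 0, 1, -0.049, 0.031, 0, 0, 1, -0.049, 0.031, 0, 0, 1, -0.035, 0.022, 0, 0]

```text
t: 14.1
position: [0.5444, -0.1904, 0.1302]
tcp_rot: [[0.523, 0.851, -0.049], [0.852, -0.524, -0.001], [-0.027, -0.041, -0.999]]
ft_force: [0.5, -1.0, 0.1]
opening: 0.0854
```

```bash
python3 settle.py; python3 go.py 553.4 -229.9 130 58.1
python3 - <<'E'
from cell import manip
import cv2,numpy as np
c=manip.camera('top');np.savez('top7.npz',img=c['img'],K=c['mtx'],E=c['extrinsics'])
cv2.imwrite('pics/top7.png',cv2.resize(c['img'][110:260,90:290],None,fx=3,fy=3)[:,:,::-1])
c=manip.camera('side');np.savez('side7.npz',img=c['img'],K=c['mtx'],E=c['extrinsics'])
cv2.imwrite('pics/side7.png',c['img'][:,:,::-1])
E
```

```text
t 14.35 pos [ 545.  -187.7  130.9] yaw 58.5 Rz [-0.048 -0.001 -0.999] F [ 0.9 -0.  -0.1] open 85.4 q6 -84.0
shift tool mm [-31.6  29.2   0.5] turn rad 0.008
```

View pics/side7.png

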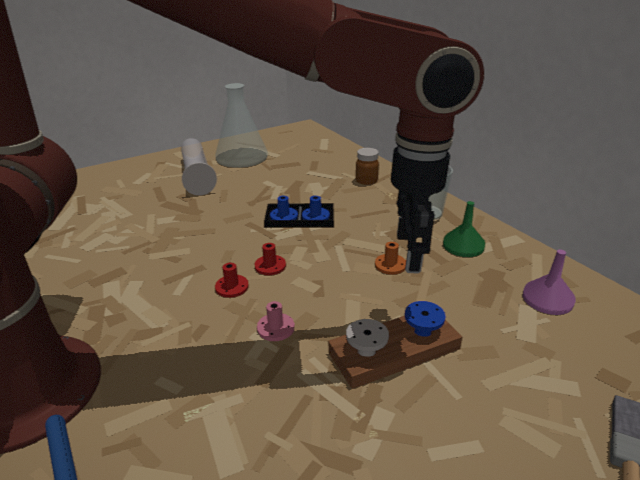

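View pics/top7.png

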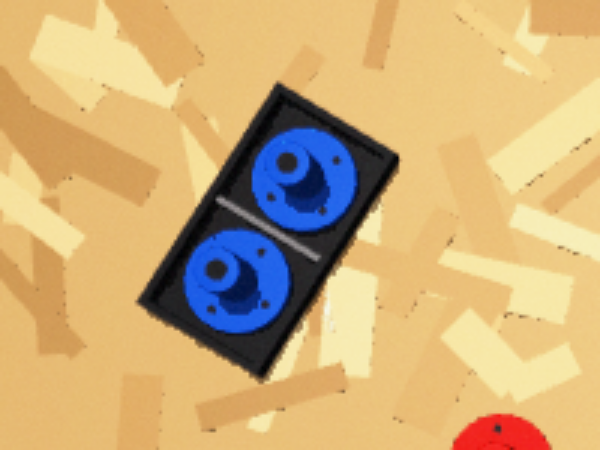

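Emit:
drive_tool:
  moves: [1, -0.03, 0.028, -0.045, 0]

```text
t: 14.58
position: [0.5527, -0.2227, 0.1708]
tcp_rot: [[0.516, 0.855, -0.057], [0.856, -0.517, 0.004], [-0.026, -0.051, -0.998]]
ft_force: [1.1, -0.1, 0.3]
opening: 0.0852
```

```bash
python3 settle.py; python3 go.py 553.4 -229.9 130 58.1
```

```text
t 14.82 pos [ 556.  -226.2  176.2] yaw 58.7 Rz [-0.047 -0.002 -0.999] F [0.6 0.  0.3] open 85.2 q6 -87.0
shift tool mm [-3.3  1.5 46.3] turn rad 0.01
```

Emit:
drive_tool:
  moves: [1, 0, 0, 0.055, 0, 1, 0, 0, 0.0, 0]

```text
t: 15.08
position: [0.5522, -0.2233, 0.1183]
tcp_rot: [[0.517, 0.855, -0.05], [0.856, -0.518, 0.0], [-0.026, -0.043, -0.999]]
ft_force: [-0.3, -0.1, -0.1]
opening: 0.0853
```

```bash
python3 settle.py; python3 go.py 553.4 -229.9 130 58.1
```

```text
t 15.32 pos [ 558.  -227.1  127.7] yaw 58.8 Rz [-0.035 -0.008 -0.999] F [-0.8  1.  -1.2] open 85.5 q6 -87.0
shift tool mm [-4.8 -2.6 -2.1] turn rad 0.012
```

Emit:
drive_tool:
  moves: [1, 0, 0, -0.06, 0]

```text
t: 15.45
position: [0.5573, -0.2251, 0.1836]
tcp_rot: [[0.518, 0.854, -0.044], [0.855, -0.519, -0.003], [-0.025, -0.036, -0.999]]
ft_force: [0.6, -1.0, 0.7]
opening: 0.0852
```

```bash
python3 settle.py; python3 go.py 553.4 -229.9 130 58.1
```

```text
t 15.7 pos [ 560.9 -227.1  189.6] yaw 58.8 Rz [-0.032 -0.01  -0.999] F [ 0.2  0.6 -0.1] open 85.0 q6 -87.0
shift tool mm [-4.8 -3.6 59.9] turn rad 0.012
```

Emit:
drive_tool:
  moves: [1, 0, 0, 0.06, 0, 1, 0, 0, 0.0, 0]

```text
t: 15.95
position: [0.5581, -0.2272, 0.1277]
tcp_rot: [[0.518, 0.855, -0.033], [0.855, -0.519, -0.009], [-0.025, -0.024, -0.999]]
ft_force: [-0.2, -0.1, -0.2]
opening: 0.0847
```

```bash
python3 settle.py; python3 go.py 553.4 -229.9 130 58.1
```

```text
t 16.2 pos [ 564.1 -230.4  137.5] yaw 58.8 Rz [-0.018 -0.017 -1.   ] F [-0.3 -0.9 -0.2] open 85.6 q6 -87.0
shift tool mm [-5.  -9.4  7.7] turn rad 0.012
```

Emit:
drive_tool:
  moves: [1, -0.005, -0.009, 0.05, 0]

```text
t: 16.32
position: [0.5582, -0.2335, 0.0948]
tcp_rot: [[0.518, 0.855, -0.005], [0.855, -0.518, -0.025], [-0.023, 0.009, -1.0]]
ft_force: [0.3, -1.2, 0.4]
opening: 0.0851
```

```bash
python3 settle.py; python3 go.py 553.4 -229.9 33 58.1;  python3 - <<'E'
from cell import manip
import cv2,numpy as np
for n in('side','top'):
    c=manip.camera(n);x,y=(320,230) if n=='side' else (340,130)
    cv2.imwrite(f'pics/{n}8.png',cv2.resize(c['img'][y:y+150,x:x+200],None,fx=3,fy=3)[:,:,::-1])
E
```

```text
t 16.57 pos [ 554.1 -231.4   89.8] yaw 58.8 Rz [-0.015 -0.019 -1.   ] F [ 1.3 -0.5  0.8] open 85.2 q6 -87.0
shift tool mm [ 2.2 -1.1 56.7] turn rad 0.012
```

View pics/side8.png

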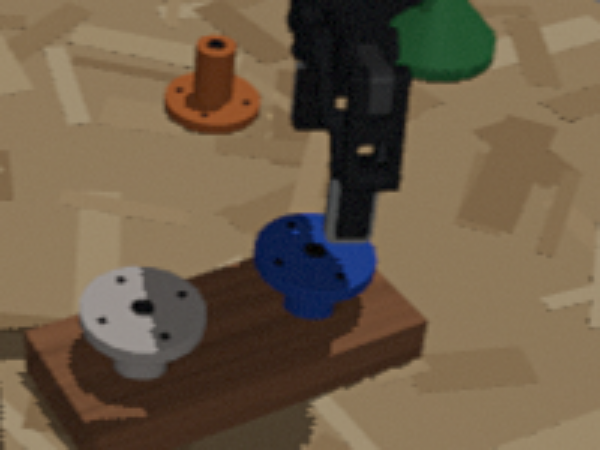

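View pics/top8.png

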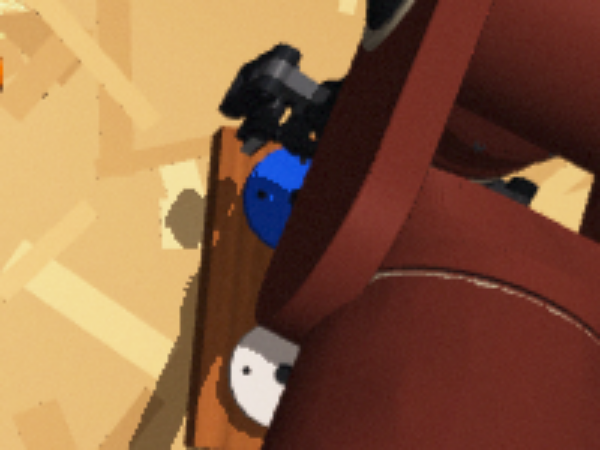

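Run:
```python
from h import *
_,Ks,Es=load('side');_,Kt,Et=load('top')
c=np.array([.5541,-.2314,.1]);x=np.array([.518,.855,-.023])
for s in(1,0,-1):
    p=c+s*.045*x; print((proj(p,Ks,Es)-[320,230])*3,(proj(p,Kt,Et)-[340,130])*3)
```

```text
[310.96390002 132.22205215] [251.82425387 143.09832155]
[327.51585317 184.23978162] [325.20515097 184.58050543]
[345.88216564 241.95948785] [398.85237255 226.2132424 ]
```

Emit:
drive_tool:
  moves: [1, 0.002, -0.001, 0.03, 0]

```text
t: 16.8
position: [0.5582, -0.2319, 0.0654]
tcp_rot: [[0.518, 0.855, -0.005], [0.855, -0.518, -0.024], [-0.023, 0.008, -1.0]]
ft_force: [0.3, -0.1, -0.6]
opening: 0.0858
```

```bash
python3 settle.py; python3 go.py 553.4 -229.9 33 58.1
```

```text
t 17.05 pos [ 555.3 -230.4   62. ] yaw 58.8 Rz [-0.012 -0.02  -1.   ] F [ 0.5 -0.3 -0.3] open 85.3 q6 -87.0
shift tool mm [ 0.1 -1.9 29. ] turn rad 0.012
```

Emit:
drive_tool:
  moves: [1, 0, -0.001, 0.026, 0]

```text
t: 17.18
position: [0.5574, -0.2322, 0.0402]
tcp_rot: [[0.518, 0.855, -0.005], [0.855, -0.518, -0.024], [-0.023, 0.008, -1.0]]
ft_force: [0.4, -0.1, -0.1]
opening: 0.0853
```

```bash
python3 settle.py; python3 go.py 553.4 -229.9 33 58.1;  python3 - <<'E'
from cell import manip
import cv2,numpy as np
for n in('side',):
    c=manip.camera(n);x,y=(320,230)
    cv2.imwrite(f'pics/{n}9.png',cv2.resize(c['img'][y:y+150,x:x+200],None,fx=3,fy=3)[:,:,::-1])
E
```

```text
t 17.43 pos [ 554.9 -230.8   37.3] yaw 58.8 Rz [-0.011 -0.021 -1.   ] F [ 0.2 -1.2  0.1] open 85.3 q6 -87.0
shift tool mm [ 0.1 -1.7  4.3] turn rad 0.012
```

View pics/side9.png

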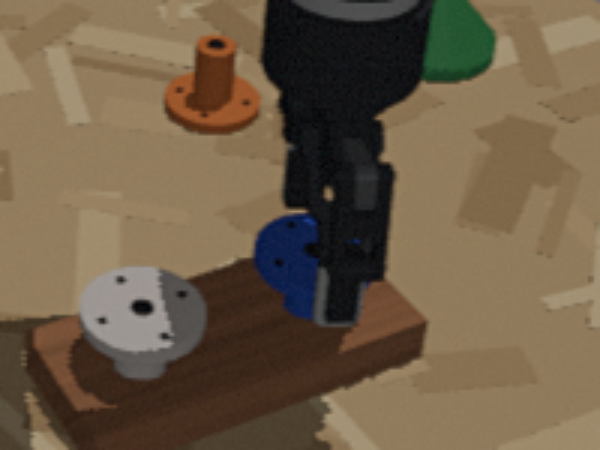

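Emit:
drive_tool:
  moves: [0.3, 0, -0.002, 0.003, 0]
  newtons: 40

```text
t: 17.6
position: [0.5542, -0.2305, 0.036]
tcp_rot: [[0.518, 0.855, -0.008], [0.855, -0.518, -0.023], [-0.024, 0.005, -1.0]]
ft_force: [0.2, -0.5, -0.1]
opening: 0.0699
```

```bash
python3 settle.py; python3 settle.py; python3 go.py 553.4 -229.9 33 58.1;  python3 - <<'E'
from cell import manip
import cv2,numpy as np
for n in('side',):
    c=manip.camera(n);x,y=(320,230)
    cv2.imwrite(f'pics/{n}10.png',cv2.resize(c['img'][y:y+150,x:x+200],None,fx=3,fy=3)[:,:,::-1])
E
```

```text
t 18.1 pos [ 554.  -230.3   35.7] yaw 58.8 Rz [-0.009 -0.022 -1.   ] F [0.1 0.1 5.1] open 60.1 q6 -87.0
shift tool mm [ 0.1 -0.7  2.7] turn rad 0.012
```

View pics/side10.png

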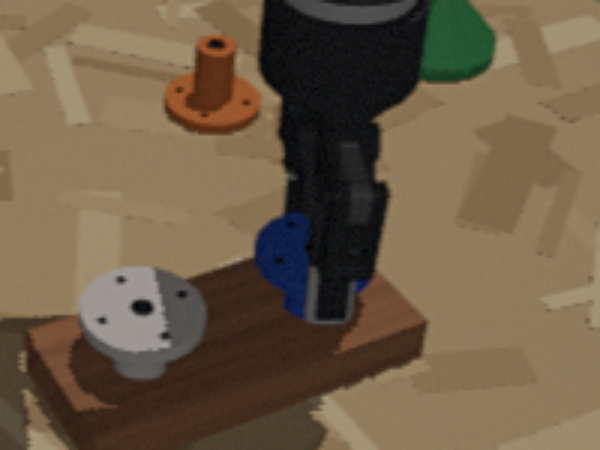

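Emit:
drive_tool:
  moves: [0.3, 0, 0, -0.03, 0]

```text
t: 18.27
position: [0.5519, -0.2284, 0.0627]
tcp_rot: [[0.518, 0.855, -0.015], [0.855, -0.518, -0.019], [-0.024, -0.003, -1.0]]
ft_force: [-0.6, 0.3, 0.1]
opening: 0.0599
```

```bash
python3 settle.py; python3 go.py 586 218 140 58.1;  python3 - <<'E'
from cell import manip
import cv2,numpy as np
for n in('side',):
    c=manip.camera(n);x,y=(320,210)
    cv2.imwrite(f'pics/{n}11.png',cv2.resize(c['img'][y:y+150,x:x+200],None,fx=3,fy=3)[:,:,::-1])
E
```

```text
t 18.52 pos [ 553.7 -229.3   64.5] yaw 58.8 Rz [-0.01  -0.021 -1.   ] F [-1.2  0.8 -0.9] open 60.2 q6 -87.0
shift tool mm [ 397.4 -204.   -85.4] turn rad 0.012
```

View pics/side11.png

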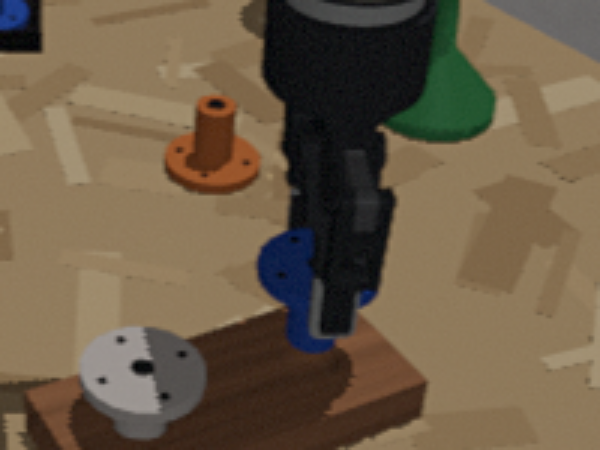

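Run:
```python
from h import *
f=lambda a:np.round(np.array(a)*1000,1).tolist()
img,Kt,Et=load('top',7); s,Ks,Es=load('side',7)
for c in blobs(img,*BL)[0]:
    x,y,w,h=cv2.boundingRect(c)
    if x<260: 
        e=cv2.fitEllipse(cv2.convexHull(c)); print(np.round(e[0],1),np.round(e[1],1),f(plane(e[0],.012,Kt,Et)))
for u in((185.7,163.7),(162,200)): print('hole',f(plane(u,.053,Kt,Et)))
x,y=255,185;cv2.imwrite('pics/s7c.png',cv2.resize(s[y:y+50,x:x+90],None,fx=8,fy=8,interpolation=cv2.INTER_CUBIC)[:,:,::-1])
```

```text
[168.7 203.3] [35.4 36.1] [556.7, 238.1, 12.0]
[191.1 169.3] [35.1 35.7] [616.9, 198.8, 12.0]
hole [617.0, 198.4, 53.0]
hole [555.9, 237.9, 53.0]
```

View pics/s7c.png

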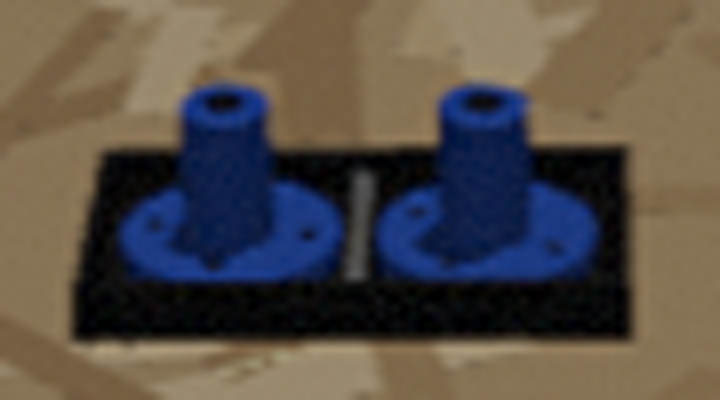

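Emit:
drive_tool:
  moves: [0.3, 0, 0, -0.05, 0, 0.3, 0, 0, -0.04, 0]

```text
t: 18.82
position: [0.5499, -0.225, 0.1472]
tcp_rot: [[0.518, 0.855, -0.025], [0.855, -0.519, -0.013], [-0.024, -0.014, -1.0]]
ft_force: [0.4, -0.0, -1.0]
opening: 0.0601
```

```bash
python3 settle.py; python3 go.py 586 218 140 58.1
```

```text
t 19.07 pos [ 549.5 -224.7  145.2] yaw 58.8 Rz [-0.026 -0.013 -1.   ] F [ 0.4  0.4 -0.8] open 60.1 q6 -87.0
shift tool mm [ 397.6 -198.3   -1.5] turn rad 0.012
```

Emit:
drive_tool:
  moves: [0.3, 0.02, -0.01, 0, 0, 0.3, 0.045, -0.022, 0, 0, 0.3, 0.048, -0.024, 0, 0, 0.3, 0.048, -0.024, 0, 0, 0.3, 0.048, -0.024, 0, 0, 0.3, 0.048, -0.024, 0, 0, 0.3, 0.048, -0.024, 0, 0, 0.3, 0.03, -0.015, 0, 0]

```text
t: 20.08
position: [0.5697, 0.1664, 0.1227]
tcp_rot: [[0.52, 0.853, -0.052], [0.854, -0.521, -0.006], [-0.032, -0.042, -0.999]]
ft_force: [-0.1, -0.1, -0.5]
opening: 0.0608
```

```bash
python3 settle.py; python3 go.py 586.5 218.2 140 58.1
```

```text
t 20.32 pos [570.6 163.2 123.5] yaw 58.6 Rz [-0.051 -0.007 -0.999] F [ 0.6  0.4 -1.2] open 59.7 q6 -50.0
shift tool mm [ 54.7 -15.9 -17.6] turn rad 0.008
```

Emit:
drive_tool:
  moves: [0.3, 0.03, -0.01, -0.045, 0]

```text
t: 20.45
position: [0.5765, 0.1917, 0.1626]
tcp_rot: [[0.524, 0.849, -0.062], [0.851, -0.526, -0.009], [-0.041, -0.048, -0.998]]
ft_force: [1.5, 0.8, -0.7]
opening: 0.0602
```

```bash
python3 settle.py; python3 go.py 586.5 218.2 140 58.1
```

```text
t 20.7 pos [579.8 193.2 167.4] yaw 58.5 Rz [-0.052 -0.007 -0.999] F [ 0.9  0.2 -0.9] open 60.2 q6 -47.0
shift tool mm [25.7 -6.2 26.8] turn rad 0.007
```

Emit:
drive_tool:
  moves: [0.3, 0, 0, 0.055, 0, 0.3, 0, 0, 0.0, 0]

```text
t: 20.95
position: [0.575, 0.1904, 0.1089]
tcp_rot: [[0.524, 0.85, -0.056], [0.851, -0.526, -0.008], [-0.036, -0.043, -0.998]]
ft_force: [0.3, -0.2, -2.3]
opening: 0.0604
```

```bash
python3 settle.py; python3 go.py 586.5 218.2 140 58.1
```

```text
t 21.2 pos [581.9 192.4 118.7] yaw 58.4 Rz [-0.038 -0.004 -0.999] F [ 0.1 -1.  -0.9] open 60.3 q6 -47.0
shift tool mm [ 23.8 -10.3 -21.6] turn rad 0.005
```

Emit:
drive_tool:
  moves: [0.3, 0.025, -0.004, -0.055, 0]

```text
t: 21.32
position: [0.59, 0.2142, 0.1681]
tcp_rot: [[0.525, 0.849, -0.049], [0.85, -0.526, -0.007], [-0.032, -0.038, -0.999]]
ft_force: [0.5, 1.2, -1.0]
opening: 0.06
```

```bash
python3 settle.py; python3 go.py 586.5 218.2 140 58.1
```

```text
t 21.57 pos [594.4 216.1 174.3] yaw 58.4 Rz [-0.036 -0.004 -0.999] F [ 1.1  0.3 -1.4] open 59.8 q6 -45.0
shift tool mm [-1.5 -6.8 34.6] turn rad 0.005
```

Emit:
drive_tool:
  moves: [0.3, 0, 0, 0.06, 0, 0.3, 0, 0, 0.0, 0]

```text
t: 21.82
position: [0.591, 0.215, 0.1121]
tcp_rot: [[0.524, 0.851, -0.038], [0.851, -0.525, -0.005], [-0.024, -0.03, -0.999]]
ft_force: [-0.2, 0.4, -1.1]
opening: 0.0603
```

```bash
python3 settle.py; python3 go.py 586.5 218.2 140 58.1
```

```text
t 22.07 pos [598.1 216.8 122.5] yaw 58.4 Rz [-0.019 -0.    -1.   ] F [-0.5 -0.2  0. ] open 60.5 q6 -45.0
shift tool mm [ -5.1 -10.9 -17.3] turn rad 0.005
```

Emit:
drive_tool:
  moves: [0.3, -0.005, -0.011, 0.025, 0]

```text
t: 22.2
position: [0.5893, 0.219, 0.1026]
tcp_rot: [[0.525, 0.851, -0.01], [0.851, -0.525, 0.002], [-0.004, -0.01, -1.0]]
ft_force: [0.4, 0.1, -0.3]
opening: 0.06
```

```bash
python3 settle.py; python3 go.py 586.5 218.2 39 58.1;  python3 - <<'E'
from cell import manip
import cv2,numpy as np
for n in('side','top'):
    c=manip.camera(n);x,y=(213,100) if n=='side' else (90,110);np.savez(f'{n}12.npz',img=c['img'],K=c['mtx'],E=c['extrinsics'])
    cv2.imwrite(f'pics/{n}12.png',cv2.resize(c['img'][y:y+150,x:x+200],None,fx=3,fy=3)[:,:,::-1])
E
```

```text
t 22.45 pos [586.7 218.5  99.3] yaw 58.4 Rz [-0.017  0.    -1.   ] F [ 0.1 -0.1 -0.6] open 60.4 q6 -45.0
shift tool mm [ 0.2  0.9 60.3] turn rad 0.005
```

View pics/side12.png

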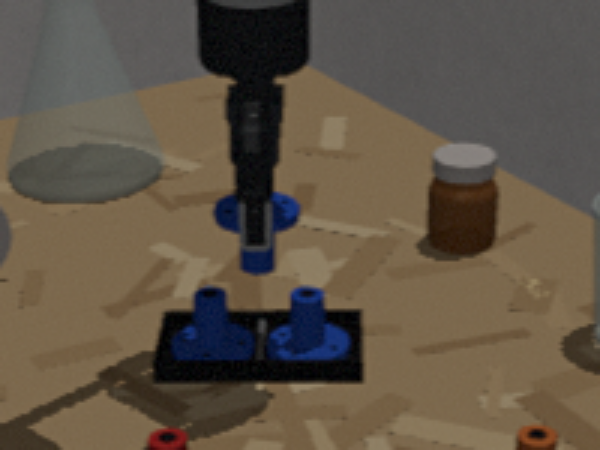

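View pics/top12.png

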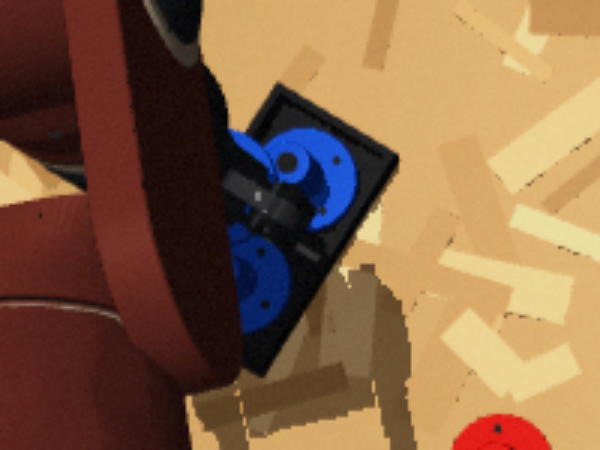

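Side view: the held hub end at (257,268) sits midway between the hubs at (210,293) and (308,293), and its brim looks level. I'll lower it.

Emit:
drive_tool:
  moves: [0.3, 0, 0, 0.035, 0]

```text
t: 22.68
position: [0.5904, 0.2194, 0.0691]
tcp_rot: [[0.525, 0.851, -0.007], [0.851, -0.525, 0.003], [-0.002, -0.007, -1.0]]
ft_force: [0.5, -0.1, -1.1]
opening: 0.0601
```

```bash
python3 settle.py; python3 go.py 586.5 218.2 39 58.1;  python3 - <<'E'
from cell import manip
import cv2,numpy as np
for n in('side',):
    c=manip.camera(n);x,y=(213,100) if n=='side' else (90,110)
    cv2.imwrite(f'pics/{n}13.png',cv2.resize(c['img'][150:250,240:360],None,fx=6,fy=6,interpolation=cv2.INTER_CUBIC)[:,:,::-1])
E
```

```text
t 22.93 pos [587.  218.6  65.5] yaw 58.4 Rz [-0.016  0.001 -1.   ] F [ 0.2 -0.4  0.1] open 60.3 q6 -45.0
shift tool mm [-0.4  0.2 26.5] turn rad 0.005
```

View pics/side13.png

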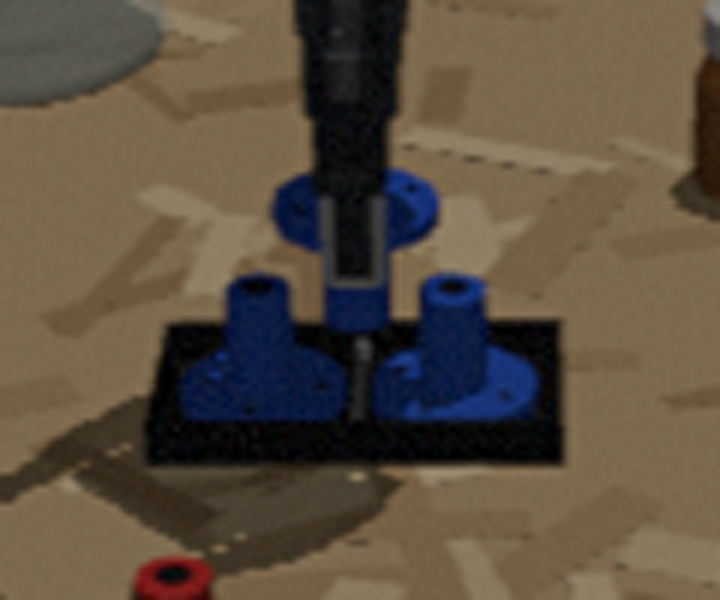

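Emit:
drive_tool:
  moves: [0.3, 0, 0, 0.022, 0]

```text
t: 23.1
position: [0.59, 0.2195, 0.0471]
tcp_rot: [[0.525, 0.851, -0.007], [0.851, -0.525, 0.003], [-0.002, -0.008, -1.0]]
ft_force: [1.1, -0.1, -1.3]
opening: 0.0602
```

```bash
python3 settle.py; python3 go.py 586.5 218.2 39 58.1
```

```text
t 23.35 pos [586.7 218.7  43.6] yaw 58.4 Rz [-0.015  0.001 -1.   ] F [ 0.2 -0.1 -0.9] open 60.7 q6 -45.0
shift tool mm [-0.5  0.1  4.6] turn rad 0.005
```

Emit:
drive_tool:
  moves: [0.3, -0.0005, 0, 0.002, 0]

```text
t: 23.48
position: [0.587, 0.2184, 0.0421]
tcp_rot: [[0.524, 0.851, -0.014], [0.851, -0.525, 0.001], [-0.007, -0.013, -1.0]]
ft_force: [0.0, 0.6, -0.8]
opening: 0.0601
```

```bash
python3 settle.py; python3 go.py 586.5 218.2 39 58.1;  python3 - <<'E'
from cell import manip
import cv2,numpy as np
for n in('side',):
    c=manip.camera(n);x,y=(213,100) if n=='side' else (90,110)
    cv2.imwrite(f'pics/{n}14.png',cv2.resize(c['img'][150:250,240:360],None,fx=6,fy=6,interpolation=cv2.INTER_CUBIC)[:,:,::-1])
E
```

```text
t 23.73 pos [586.6 218.3  41.7] yaw 58.4 Rz [-0.015  0.001 -1.   ] F [0.5 0.4 0.2] open 60.1 q6 -45.0
shift tool mm [-0.1  0.   2.7] turn rad 0.005
```

View pics/side14.png

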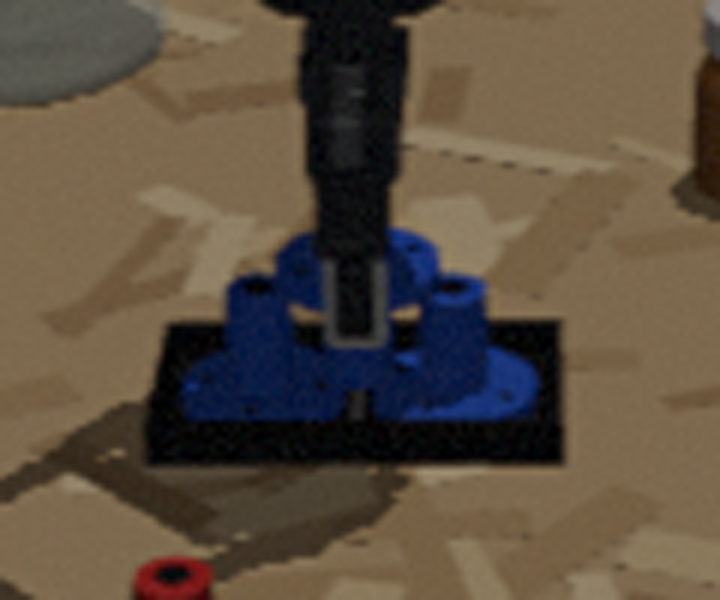

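Run:
```python
from h import *
_,Ks,Es=load('side',7)
t=np.linspace(0,2*np.pi,60)
for nm,c,r in(('brimtop',(586.5,218.2,64),31),('brimbot',(586.5,218.2,56),31),('hubA',(556.3,238,53),13),('hubB',(616.9,198.6,53),13)):
    P=np.array([proj(np.array([c[0]+r*np.cos(a),c[1]+r*np.sin(a),c[2]])/1000,Ks,Es) for a in t]);P=(P-[240,150])*6
    print(nm,P.min(0).round(),P.max(0).round())
```

```text
brimtop [273. 219.] [442. 295.]
brimbot [274. 238.] [442. 315.]
hubA [226. 266.] [296. 299.]
hubB [421. 266.] [492. 299.]
```

Emit:
drive_tool:
  moves: [0.3, 0, 0, 0.002, 0]

```text
t: 23.9
position: [0.5868, 0.2184, 0.04]
tcp_rot: [[0.525, 0.851, -0.014], [0.851, -0.525, 0.001], [-0.007, -0.013, -1.0]]
ft_force: [0.3, 0.0, -1.2]
opening: 0.0603
```

```bash
python3 settle.py; python3 go.py 586.5 218.2 39 58.1
```

```text
t 24.15 pos [586.5 218.3  39.7] yaw 58.4 Rz [-0.015  0.001 -1.   ] F [-0.2 -0.2  0.4] open 60.2 q6 -45.0
shift tool mm [-0.1  0.   0.7] turn rad 0.005
```

Emit:
drive_tool:
  moves: [0.3, 0, 0, 0.001, 0]

```text
t: 24.28
position: [0.5866, 0.2183, 0.0388]
tcp_rot: [[0.525, 0.851, -0.015], [0.851, -0.525, 0.001], [-0.007, -0.013, -1.0]]
ft_force: [0.2, 0.3, -1.3]
opening: 0.0604
```

```bash
python3 settle.py; python3 go.py 586.5 218.2 39 58.1
```

```text
t 24.52 pos [586.6 218.3  38.8] yaw 58.4 Rz [-0.015  0.001 -1.   ] F [-0.5 -0.2  0.3] open 60.3 q6 -45.0
shift tool mm [-0.2 -0.  -0.2] turn rad 0.005
```

Emit:
drive_tool:
  moves: [0.3, 0, 0, 0.001, 0]

```text
t: 24.65
position: [0.5866, 0.2184, 0.0385]
tcp_rot: [[0.525, 0.851, -0.015], [0.851, -0.525, 0.001], [-0.007, -0.013, -1.0]]
ft_force: [-3.2, -0.5, 5.7]
opening: 0.0605
```

```bash
python3 settle.py; python3 go.py 586.5 218.2 39 58.1
```

```text
t 24.9 pos [586.6 218.4  38.6] yaw 58.4 Rz [-0.015  0.001 -1.   ] F [-3.2 -0.6  5. ] open 60.3 q6 -45.0
shift tool mm [-0.2 -0.  -0.4] turn rad 0.005
```

Emit:
drive_tool:
  moves: [0.3, 0, 0, 0.001, 0]

```text
t: 25.02
position: [0.5866, 0.2184, 0.0385]
tcp_rot: [[0.524, 0.851, -0.015], [0.851, -0.525, 0.001], [-0.008, -0.013, -1.0]]
ft_force: [-4.7, -1.1, 8.0]
opening: 0.0602
```

```bash
python3 settle.py; python3 go.py 586.5 218.2 39 58.1
```

```text
t 25.27 pos [586.7 218.4  38.5] yaw 58.4 Rz [-0.015  0.001 -1.   ] F [-3.7 -1.5  6.6] open 59.9 q6 -45.0
shift tool mm [-0.3 -0.  -0.5] turn rad 0.005
```

Contact came at 38.5 mm, against a predicted 38.7. Releasing.

Emit:
drive_tool:
  moves: [0.78, 0, 0, 0, 0]

```text
t: 25.4
position: [0.5868, 0.2184, 0.0384]
tcp_rot: [[0.524, 0.851, -0.015], [0.851, -0.524, 0.001], [-0.007, -0.013, -1.0]]
ft_force: [0.0, 0.8, -0.1]
opening: 0.0664
```

```bash
python3 settle.py; python3 go.py 586.5 218.2 39 58.1;  python3 - <<'E'
from cell import manip
import cv2,numpy as np
for n in('side',):
    c=manip.camera(n)
    cv2.imwrite(f'pics/{n}15.png',cv2.resize(c['img'][150:250,240:360],None,fx=6,fy=6,interpolation=cv2.INTER_CUBIC)[:,:,::-1])
E
```

```text
t 25.65 pos [586.5 218.3  38.2] yaw 58.4 Rz [-0.016  0.    -1.   ] F [0.2 0.4 0.4] open 66.6 q6 -45.0
shift tool mm [-0.1  0.  -0.8] turn rad 0.005
```

View pics/side15.png

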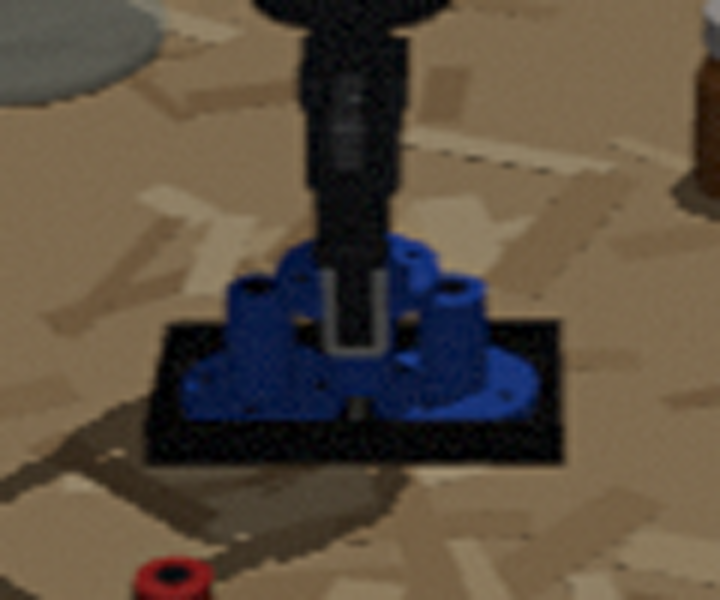

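Emit:
drive_tool:
  moves: [1, 0, 0, 0, 0, 1, 0, 0, 0, 0]

```text
t: 25.95
position: [0.5864, 0.2183, 0.0379]
tcp_rot: [[0.525, 0.851, -0.016], [0.851, -0.525, 0.0], [-0.008, -0.014, -1.0]]
ft_force: [-1.3, 0.7, 0.1]
opening: 0.0853
```

```bash
python3 settle.py; python3 go.py 586.5 218.2 39 58.1
```

```text
t 26.2 pos [586.5 218.3  38. ] yaw 58.4 Rz [-0.016  0.    -1.   ] F [-0.1  0.4  0.6] open 85.2 q6 -45.0
shift tool mm [-0.1  0.1 -1. ] turn rad 0.005
```

Emit:
drive_tool:
  moves: [1, 0, 0, -0.03, 0, 1, 0, 0, -0.05, 0, 1, 0, 0, -0.05, 0, 1, -0.05, 0.0, -0.02, 0, 1, -0.055, 0.0, 0, 0, 1, -0.055, 0.0, 0, 0, 1, -0.055, 0.0, 0, 0, 1, -0.055, 0.0, 0, 0]

```text
t: 27.2
position: [0.4455, -0.0159, 0.1967]
tcp_rot: [[0.519, 0.855, -0.012], [0.855, -0.519, -0.002], [-0.008, -0.009, -1.0]]
ft_force: [1.0, -0.9, 0.7]
opening: 0.0858
```

```bash
python3 settle.py; python3 go.py 586.5 218.2 39 58.1;  python3 - <<'E'
from cell import manip
import cv2,numpy as np
for n in('side','top'):
    c=manip.camera(n);np.savez(f'{n}16.npz',img=c['img'],K=c['mtx'],E=c['extrinsics']);x,y=(240,150) if n=='side' else (125,130)
    cv2.imwrite(f'pics/{n}16.png',cv2.resize(c['img'][y:y+100,x:x+120],None,fx=6,fy=6,interpolation=cv2.INTER_CUBIC)[:,:,::-1])
E
```

```text
t 27.45 pos [446.7 -14.6 196.7] yaw 58.7 Rz [-0.012 -0.001 -1.   ] F [ 1.  -0.6  0.1] open 85.7 q6 -70.0
shift tool mm [ 2.726e+02 -2.000e-01  1.557e+02] turn rad 0.01
```

View pics/side16.png

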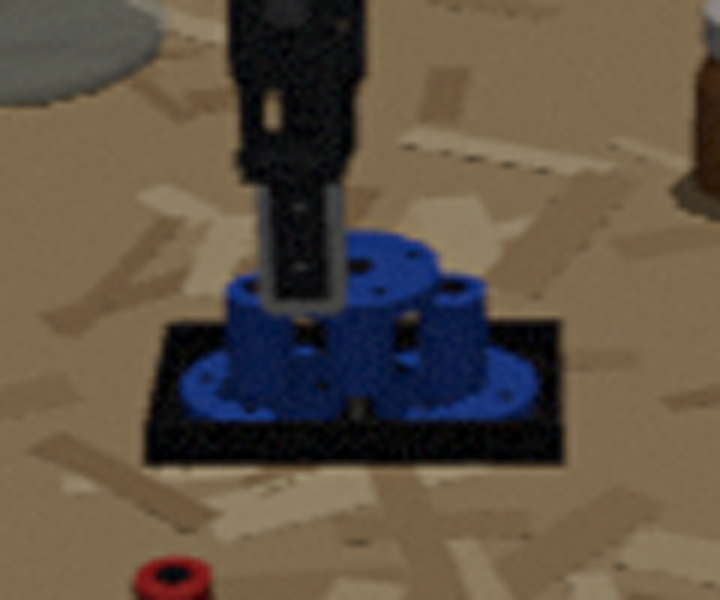

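View pics/top16.png

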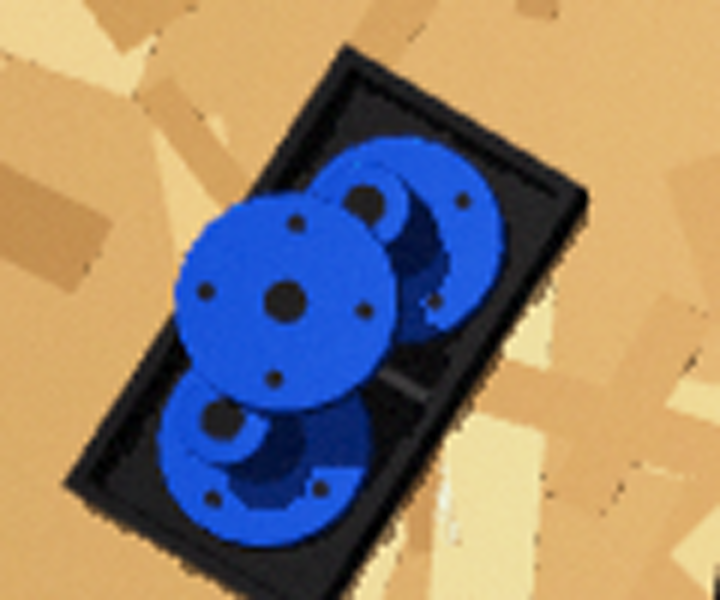

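Run:
```python
from h import *
_,Kt,Et=load('top',16)
for u,z in(((285,300),.061),((365,205),.053),((221,420),.053)):
    print(np.round(plane((125+u[0]/6,130+u[1]/6),z,Kt,Et)*1000,1))
from cell import manip
print(manip.job_done())
```

```text
[587.8 218.3  61. ]
[616.2 198.1  53. ]
[555.9 238.2  53. ]
the job is handed in; nothing more can be done
None
```

I set the bench flange hub-up in the tray's empty cell, then stood the block flange hub-down in the gap between the two hubs. The job was handed in at about 27.5 s, with the gripper clear of everything.

- **Final position:** in the last top view the middle flange's centre is at (587.8, 218.3) mm. The two hubs are at (616.2, 198.1) and (555.9, 238.2), so their midpoint is (586.1, 218.2) and the offset is under 2 mm.
- **Level and seating:** its brim looks level over both hub tops, and I felt contact at a tool height of 38.5 mm against a predicted 38.7. The gripper hides part of that brim in the last side view, so the side check is partial.
- **Forces:** the largest reading I saw was about 15 N, when the first flange touched down in the tray. No other reading passed about 10 N.
- **Problem on the way:** chaining rows while the arm was moving tilted the tool by up to 3°. I corrected this down to about 1° or less before each placement. For the block grasp it was about 1.4°.

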